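# Hang the film saddle in the sample compartment and hold the lid at its index mark

### The arm

A 6-joint arm with a two-finger parallel gripper is mounted at the origin on a cart in front of the work surface, level with it; the furniture and walls round the work are solid. World frame = base frame: x ahead of the robot, y to its left, z up, the work surface at z = 0. Lengths are in m, angles in rad, forces in N, time in s.
With the tool pointing down it reaches from about 0.275 to 0.725 m from the base axis. Payload 5.6 kg.
Tool frame: the origin (TCP) lies at the very end of the fingers, on their centre line; the grasp point (between the pads) lies 19 mm behind it; z points along the fingers, y is the direction in which the jaws open and shut (so a half turn about z gives the same grasp; the last joint's range is limited). The gripper opens to 85 mm and grips with 20 to 120 N. Pads are 22 mm wide; open, the fingers measure 114 mm over their backs; the gripper's body (76 mm by 85 mm) begins 54 mm behind the grasp point. The pads swing forward as they close: fully open they stand 13 mm farther back than shut.
Start: joints at [-0.833, 0.255, 0.108, 0, -1.424, -0.285], TCP at [0.241, -0.495, 0.231] pointing down, gripper open.
Joint ranges: [-2.95, 2.95], [-1.21, 1.97], [-1.09, 1.5], [-2.87, 1.71], [-2.94, -0.07], [-3.05, 3.05]. Speed limits (rad/s): [2.57, 2.57, 3.14, 3.14, 3.14, 3.14].

### API

Orientations are given as a 3x3 rotation matrix whose columns are the frame's x, y, z axes.
In Python, from rig import r gives the robot as it stands.
- The arm moves only by the shell command python3 -m handwheel 'ROWS' [FORCE]. ROWS is JSON, one flat list of numbers, 5 for each row, row after row: the shift along the tool's x, y, z in cm, then the turn about the tool's z in degrees, then the finger opening in cm, from 0 to 8.54. A call has 1 to 8 rows; each row shifts and turns the commanded pose from where the row before left it, along the tool's axes as they then stand; what a row does not reach is not made up. A row lasts 1/8 s, in which the tool goes at most 62.5 mm and 10.7 degrees, less where a joint would pass 70% of its speed; a pose out of reach is approached as far as the arm can. A call with a gripper value outside its range is refused whole. The fingers move at their own pace and stop on an object; FORCE is the grip in N (left out, the last holds). Time passes only in rows, so rows that do not move let the fingers close. It gives the time, the measured TCP pose, the force and the opening at its end, in the units of the state.
- r.read_state(): the state, without advancing time (a new reading comes with each control period).
- r.grab_frame(name): name is "scene" or "top" or "wrist"; returns a dict with "img" (384x512x3 uint8, red, green, blue), "intrinsics" (3x3 intrinsics, pixels), "distortion" ([k1, k2, p1, p2, k3] as OpenCV has them; the pictures are not rectified), "position" and "orientation" of the camera in the world. Camera axes: x right, y up, looking along -z (the intrinsics and any distortion apply to the point x, -y, -z); pixel columns grow to the right and rows downward; lengths in m; the calibration is good to about 2 mm. A picture is of the moment at which its call begins. There is no depth.
- r.hand_in(): hands the job in, once; it reports no verdict.
Trained networks look in the newest picture that a camera, given by its name, has taken for a name from the list of things; names that differ only in an ending like _2 or _b are one class to them, and where a whole thing is asked for, a point or a joint stands for the part that bears it (a point fixed in the world has none). Each returns a list of dicts, best first, with "conf" (0 to 1); they miss things now and then, are a little off and sometimes report something else, mostly with a low value. They report only what shows in the picture. A call takes as long as a camera call. They do not tell look-alikes from the thing itself.
- r.find_in(camera, target): "location" ([x, y, z] in m, in world coordinates, good to about 4 mm: the middle of the surface that is visible of it).
- r.trace(camera, target): "mask" (384x512 bool, what is visible of it).
The state is a dict: "time_s": time; "qpos": joint angles; "qd": joint speeds; "joint_efforts": joint torques, N m; "eef_pos": TCP position; "ee_rot": TCP orientation; "force": force on the tool from outside, world axes, zero at the start; "torque": the same for the moment, N m; "opening": finger opening in m.
Only numpy, scipy, OpenCV 4.12 (cv2) and the standard library are available. Lean on these libraries where they do the work, as an engineer would, in place of code of your own. Each camera call takes 0.05 s, during which the arm holds its last target.

### The job

Hang the folded metal film saddle over the bar inside the open sample compartment, between the bar's two collars, and let go of it. Then take the lid by its handle and swing it down until its pointer stands at the index tab on the graduated quadrant, where it shades the film but leaves a gap for trimming the beam, and finish while still holding it there: nothing else keeps the lid up, and it must not drop shut. Leave the index tab and the other things on the bench where they are.

Things in the scene. Friction and masses are not known exactly. Their poses are not given: they have to be found in the camera images.
- saddle_center (a point): Centre, half-way up, of the loose film saddle: an upside-down U of 2.5 mm bare aluminium sheet, a window in each leg, standing on its legs. z up; 70 mm high, 40 mm wide along its x, 29 mm over the legs along its y (35 mm at the flared feet), 24 mm between them; the bridge is 3 mm thick, its underside 32 mm above this point. About 70 g, stiff; pinch it across the legs from above (15 N).
- bar_seat (a point): Point on top of the fixed bar inside the compartment, midway between its two collars; axes as the compartment's. The bar, 12 mm square steel, runs along x from wall to wall, its top 95 mm above the bench. The collars, 20 mm square and 7 mm thick, stand 4 mm above the bar, facing sides 28 mm either side of this point. A saddle hung here has its bridge flat on the bar, its centre 32 mm below.
- lid_hinge (a point): Point half-way along the lid's hinge axis, on top of the compartment's left (+y) wall, 114 mm above the bench; axes as the compartment's, the hinge axis is its x.
- lid (a joint): Lid angle, rad: 0 shut (from the hinge 190 mm to the right), 1.57 upright, 1.95 fully open on its stop, where it starts. The hinge is almost frictionless: behind upright the lid rests open, in front of it it falls shut unless held. About 0.35 kg: some 2 N at the handle hold it.
- lid_handle (a point): Middle of the lid's handle: a round steel bar, 12 mm thick, 84 mm long, parallel to the hinge, on two stems near the lid's free edge. At lid angle a it is 200 sin a + 45 cos a mm above the hinge and 200 cos a - 45 sin a mm to the right (-y) of it; it stands 45 mm off the lid's outer face, which looks left when upright, up when shut. Frame turns with the lid; the bar can turn between the fingers.
- pointer_tip (a point): Tip of the lid's thin dark steel pointer, which turns with the lid in front of the quadrant: at lid angle a it is 73 sin a mm above the hinge axis and 73 cos a mm to the right.
- index_tip (a point): Inner end, 75 mm from the hinge axis, of the index tab: a small brass block with a thumbscrew, 10 mm wide, clamped on the outer edge of the graduated white quadrant on the compartment's front. It marks the wanted lid angle; not to be moved.
- index_tab (a joint): angle of the index tab in rad, counted as for the lid: when joint lid reads the same, the pointer stands at the middle of the tab.
- sample_pot: small white screw-cap pot, 37 x 37 x 34 mm, origin at the centre of its underside; bystander.
- vial_white_cap: small glass vial with white cap, 20 x 20 x 50 mm, origin at the centre of its underside; bystander.
- dropper_oil: small brown dropper bottle, 30 x 30 x 78 mm, origin at the centre of its underside; bystander.
- compartment: Fixed grey open-topped box on a base plate, origin under its middle; x depth (away from the robot), y left, z up. 170 mm deep, 190 mm wide, rim 110 mm above the bench, walls 5 mm, inner floor 14 mm up. On its front, at the left, the white quadrant ring stands up to 80 mm above the rim.
There are look-alikes about, which are no part of the job. What is shaped like the part that bears saddle_center but red or yellow is not meant.

How it is judged:
By the outcome, as a careful person would: the job done as asked, in the order asked, and still so for the second after the job is handed in, while the arm keeps its last pose, push and grip.
It also fails if it takes over 61 s, if anything falls off the work surface, if the arm or the gripper's body presses on something with over 40 N, if the wrist force passes 120 N, or if a joint passes its speed limit or range.

## Working session

There is one attempt and no reset: what is moved stays moved. The work goes in short steps, Python scripts to look and compute and a shell command to move; the robot and the scene stay as the last step left them, time stands still between calls to the robot, and variables do not carry over. Pictures are saved under pics/ and viewed, and the job is handed in when it is done.

```bash
ls; mkdir -p pics; cat > h.py <<'E'
import numpy as np, cv2
from rig import r
def grab(n,fn=None):
    f=r.grab_frame(n)
    if fn: cv2.imwrite('pics/'+fn,f['img'][:,:,::-1])
    return f
def proj(f,P):
    P=np.atleast_2d(P); R=np.array(f['orientation']); c=(P-np.array(f['position']))@R
    q=np.stack([c[:,0],-c[:,1],-c[:,2]],1)
    return cv2.projectPoints(q.reshape(-1,1,3),np.zeros(3),np.zeros(3),np.array(f['intrinsics']),np.array(f['distortion']))[0].reshape(-1,2)
def ray(f,uv):
    uv=np.array(uv,float).reshape(-1,1,2)
    n=cv2.undistortPoints(uv,np.array(f['intrinsics']),np.array(f['distortion'])).reshape(-1,2)
    d=np.stack([n[:,0],-n[:,1],-np.ones(len(n))],1)@np.array(f['orientation']).T
    return np.array(f['position']),d/np.linalg.norm(d,axis=1,keepdims=True)
def onz(f,uv,z):
    o,d=ray(f,uv); return o+d*((z-o[2])/d[:,2])[:,None]
def onplane(f,uv,p,n):
    o,d=ray(f,uv); return o+d*(((p-o)@n)/(d@n))[:,None]
def st():
    s=r.read_state(); print('t',s['time_s'],'pos',np.round(s['eef_pos'],4),'\n',np.round(s['ee_rot'],3).tolist(),'F',np.round(s['force'],1),'op',round(s['opening'],4),'q',np.round(s['qpos'],3)); return s
E
python3 - <<'E'
from h import *
st()
for c in ['scene','top','wrist']:
    f=grab(c,c+'0.png'); print(c,np.round(f['position'],3),np.round(f['orientation'],2).tolist())
    if c=='wrist': continue
    for t in ['saddle_center','compartment','lid','lid_handle','index_tip','index_tab','pointer_tip','sample_pot','vial_white_cap','dropper_oil']:
        print(t,[(np.round(d['location'],3).tolist(),round(d['conf'],2)) for d in r.find_in(c,t)][:5])
E
```

```text
pics
t 0.0 pos [ 0.2404 -0.4941  0.2304] 
 [[-0.899, -0.437, -0.001], [-0.437, 0.899, 0.002], [0.0, 0.002, -1.0]] F [-0.5  0.4  0.2] op 0.0853 q [-0.833  0.256  0.107 -0.    -1.424 -0.285]
scene [-0.169  0.491  0.672] [[-0.63, 0.43, -0.64], [-0.77, -0.34, 0.54], [0.02, 0.84, 0.54]]
saddle_center [([0.505, -0.31, 0.044], 0.87), ([0.562, -0.392, 0.057], 0.62), ([0.523, -0.223, 0.044], 0.58)]
compartment [([0.407, 0.108, 0.089], 0.93)]
lid [([0.432, 0.204, 0.248], 0.78)]
lid_handle [([0.437, 0.202, 0.254], 0.86)]
index_tip [([0.362, 0.088, 0.176], 0.58)]
index_tab []
pointer_tip [([0.437, 0.204, 0.255], 0.72)]
sample_pot []
vial_white_cap []
dropper_oil [([0.356, 0.273, 0.05], 0.86)]
top [ 0.386 -0.064  1.176] [[0.03, 0.99, -0.11], [-1.0, 0.03, 0.02], [0.02, 0.11, 0.99]]
saddle_center [([0.506, -0.314, 0.07], 0.61), ([0.455, 0.135, 0.107], 0.57), ([0.55, -0.403, 0.074], 0.49), ([0.427, -0.336, 0.071], 0.45), ([0.523, -0.229, 0.072], 0.43)]
compartment [([0.453, 0.134, 0.109], 0.72)]
lid [([0.455, 0.19, 0.225], 0.68)]
lid_handle [([0.452, 0.187, 0.228], 0.7)]
index_tip [([0.454, 0.136, 0.109], 0.16)]
index_tab []
pointer_tip [([0.456, 0.185, 0.228], 0.69)]
sample_pot [([0.374, -0.254, 0.032], 0.46)]
vial_white_cap [([0.609, -0.329, 0.047], 0.37)]
dropper_oil [([0.452, 0.135, 0.107], 0.56), ([0.355, 0.261, 0.054], 0.39), ([0.506, -0.313, 0.071], 0.15)]
wrist [ 0.174 -0.527  0.372] [[-0.44, -0.86, -0.26], [0.9, -0.42, -0.13], [-0.0, -0.29, 0.96]]
```

View pics/scene0.png

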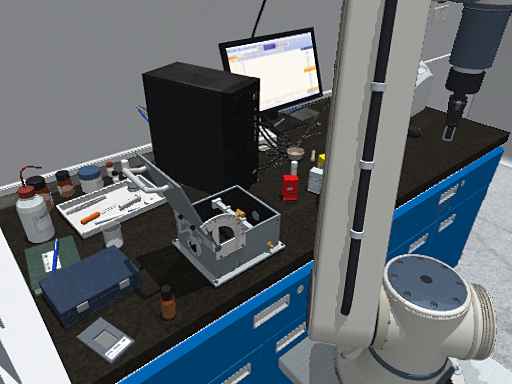

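View pics/top0.png

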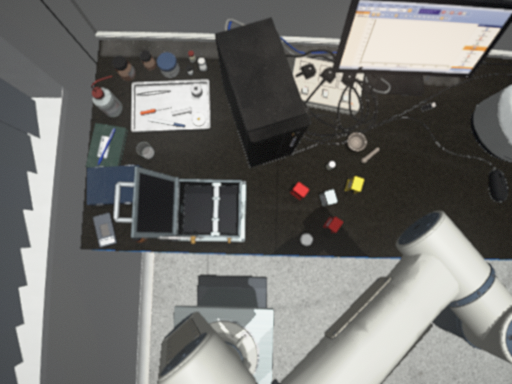

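View pics/wrist0.png

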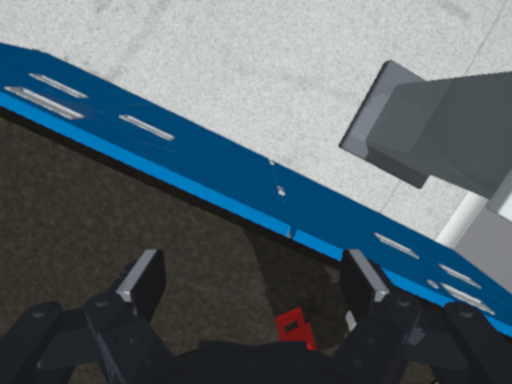

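Top view: bare aluminium saddle at (329,198), with red look-alikes at (301,189) and (335,224) and a yellow one at (355,184). The compartment spans (175–245, 178–240) and the lid is open to the left. I'll zoom in and take masks.

```bash
python3 - <<'E'
from h import *
f=grab('top')
im=f['img'][:,:,::-1]
a=cv2.resize(im[160:250,100:260],(800,450),interpolation=cv2.INTER_CUBIC); cv2.imwrite('pics/topc.png',a)
a=cv2.resize(im[165:245,280:380],(800,640)[:2],interpolation=cv2.INTER_CUBIC); cv2.imwrite('pics/tops.png',a[:600])
for d in r.trace('top','saddle_center'):
    m=d['mask'].astype(np.uint8); ys,xs=np.nonzero(m); c=np.stack([xs,ys],1).astype(np.float32)
    print(d['conf'],m.sum(),cv2.minAreaRect(c),im[m>0].mean(0).round())
f2=grab('scene'); im=f2['img'][:,:,::-1]
a=cv2.resize(im[140:290,110:300],(760,600),interpolation=cv2.INTER_CUBIC); cv2.imwrite('pics/scc.png',a)
E
```

```text
0.62 182 ((327.61322021484375, 197.89620971679688), (12.774530410766602, 14.697578430175781), 74.05460357666016) [177. 178. 173.]
0.54 213 ((354.2075500488281, 184.27359008789062), (15.659103393554688, 16.071182250976562), 15.945395469665527) [ 71. 169. 179.]
0.48 152 ((299.2691955566406, 190.8461456298828), (12.480754852294922, 12.75810432434082), 33.690067291259766) [ 55.  56. 189.]
0.47 176 ((333.0000305175781, 224.00003051757812), (12.727920532226562, 15.55634880065918), 45.0) [ 41.  42. 117.]
```

View pics/topc.png

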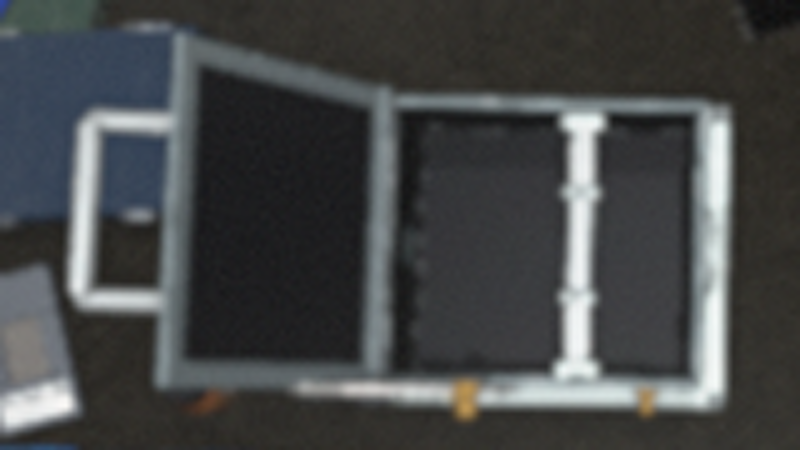

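View pics/tops.png

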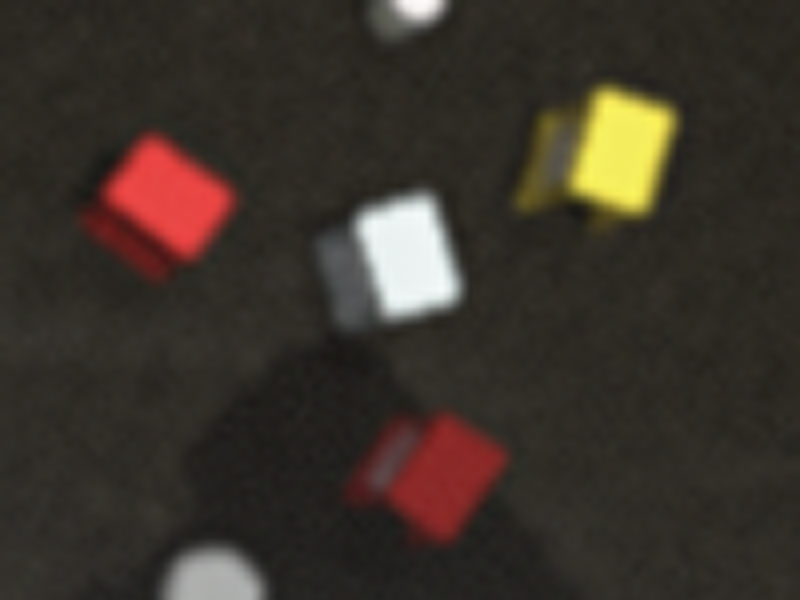

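View pics/scc.png

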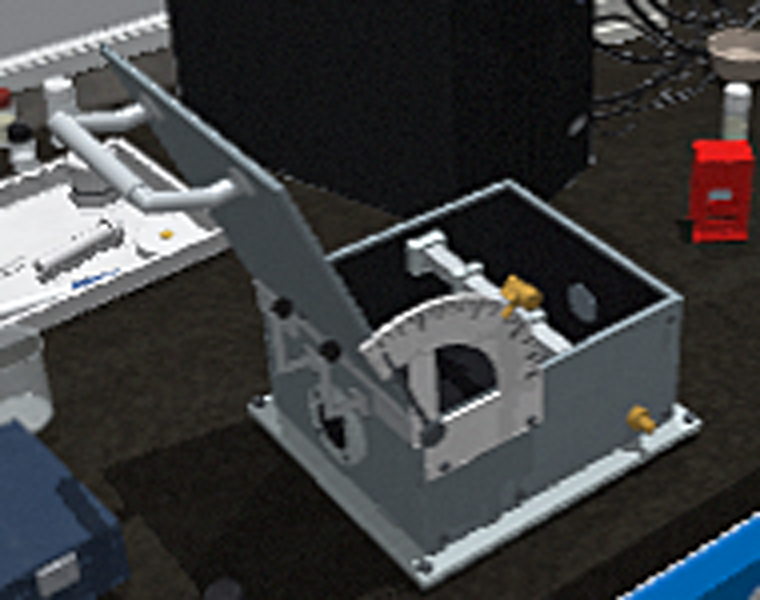

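```bash
python3 - <<'E'
from h import *
f=grab('top'); s=st()
c=np.array([(355,212),(432,190),(462,300),(383,322)])/8+np.array([280,165])-0.4
P=onz(f,c,0.070); print(P.round(4),P.mean(0).round(4))
d=(P[3]-P[0]+P[2]-P[1]); print('x len',np.linalg.norm(d)/2,'ang',np.degrees(np.arctan2(d[1],d[0])))
d=(P[1]-P[0]+P[2]-P[3]); print('y len',np.linalg.norm(d)/2,'ang',np.degrees(np.arctan2(d[1],d[0])))
cc=np.array([(581,192),(577,297)])/5+np.array([100,160])-.4
print('collars',onz(f,cc,0.099).round(4))
cc=np.array([(75,205),(90,112),(72,300)])/5+np.array([100,160])-.4
print('pot etc',[ (n,[np.round(d['location'],3) for d in r.find_in('top',n)][:2]) for n in ['sample_pot','vial_white_cap']])
E
```

```text
t 1.35 pos [ 0.2406 -0.4946  0.2313] 
 [[-0.899, -0.437, -0.0], [-0.437, 0.899, 0.0], [-0.0, 0.0, -1.0]] F [0.8 0.1 0.1] op 0.0853 q [-0.833  0.255  0.108 -0.    -1.424 -0.285]
[[ 0.5241 -0.3017  0.07  ]
 [ 0.5337 -0.3319  0.07  ]
 [ 0.4911 -0.3438  0.07  ]
 [ 0.4816 -0.3129  0.07  ]] [ 0.5076 -0.3226  0.07  ]
x len 0.044112901130723685 ang -164.72423377341408
y len 0.03199661862935792 ang -72.632952763311
collars [[0.4892 0.03   0.099 ]
 [0.4263 0.0298 0.099 ]]
pot etc [('sample_pot', []), ('vial_white_cap', [array([ 0.608, -0.329,  0.049]), array([0.456, 0.187, 0.226])])]
```

```bash
python3 -m handwheel '[-5.2,0.8,0,0,6, -5.2,0.8,0,0,6, -5.2,0.8,0,0,6, -5.2,0.8,0,0,6, -5.2,0.8,0,0,6, 0,0,0,9.6,6, 0,0,0,0,6]' 20; python3 - <<'E'
from h import *
s=st(); f=grab('wrist','w1.png')
print(proj(f,[[.507,-.320,.07]]))
E
```

```text
time_s: 2.33
eef_pos: [0.4573, -0.3445, 0.2311]
ee_rot: [[-0.959, -0.284, -0.0], [-0.284, 0.959, 0.0], [0.0, 0.0, -1.0]]
force: [0.1, -0.6, 0.4]
opening: 0.0605
t 2.325 pos [ 0.4573 -0.3445  0.2311] 
 [[-0.959, -0.284, -0.0], [-0.284, 0.959, 0.0], [0.0, 0.0, -1.0]] F [ 0.1 -0.6  0.4] op 0.0605 q [-0.373  0.3    0.169  0.    -1.44  -0.911]
[[260.88367579 228.6566904 ]]
```

View pics/w1.png

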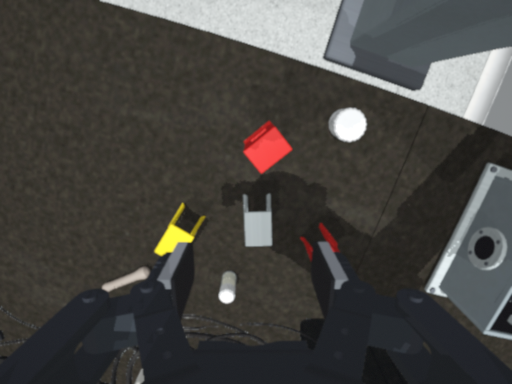

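The aluminium saddle's bridge shows at (245–271, 212–247), nearly aligned with the tool. Yellow is to its left, and the reds are to the right and nearer the robot.

```bash
python3 - <<'E'
from h import *
s=r.read_state(); f=grab('wrist')
im=f['img'][:,:,::-1]
cv2.imwrite('pics/w1z.png',cv2.resize(im[180:270,200:320],(800,600),interpolation=cv2.INTER_CUBIC))
m=(im.min(2)>140).astype(np.uint8); m[:, :235]=0; m[:,280:]=0; m[:200]=0; m[252:]=0
ys,xs=np.nonzero(m); rect=cv2.minAreaRect(np.stack([xs,ys],1).astype(np.float32)); print(rect,len(xs))
b=cv2.boxPoints(rect); P=onz(f,b,.07); R=np.array(s['ee_rot']); 
print(b.round(1),P.round(4)); 
print('center',P.mean(0),'in tool',((P-np.array(s['eef_pos']))@R).round(4))
E
```

```text
((258.0, 229.0), (34.0, 26.0), 90.0) 870
[[245. 212.]
 [271. 212.]
 [271. 246.]
 [245. 246.]] [[ 0.4932 -0.3421  0.07  ]
 [ 0.4853 -0.3156  0.07  ]
 [ 0.5233 -0.3035  0.07  ]
 [ 0.5315 -0.331   0.07  ]]
center [ 0.50830342 -0.32307975  0.07      ] in tool [[-0.0356 -0.0077  0.1613]
 [-0.0356  0.0199  0.1613]
 [-0.0754  0.0207  0.1612]
 [-0.0754 -0.008   0.1612]]
```

View pics/w1z.png

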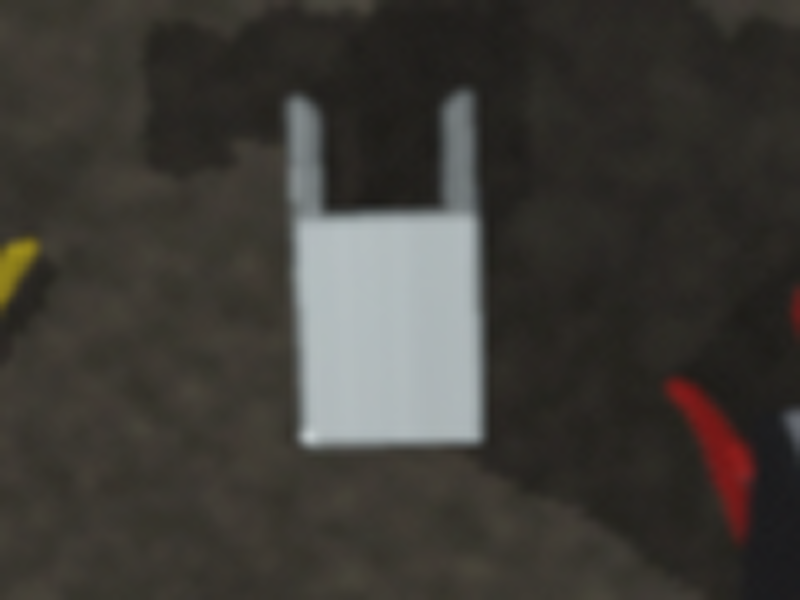

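```bash
python3 -m handwheel '[-5.5,0.6,0,0.5,5, 0,0,5,0,5, 0,0,5,0,5, 0,0,5,0,5, 0,0,4.6,0,5, 0,0,0,0,5]' 20; python3 - <<'E'
from h import *
grab('wrist','w2.png')
E
```

```text
time_s: 3.18
eef_pos: [0.5048, -0.3231, 0.032]
ee_rot: [[-0.962, -0.273, -0.007], [-0.273, 0.962, 0.003], [0.006, 0.005, -1.0]]
force: [-0.2, -0.5, 0.7]
opening: 0.0498
```

View pics/w2.png

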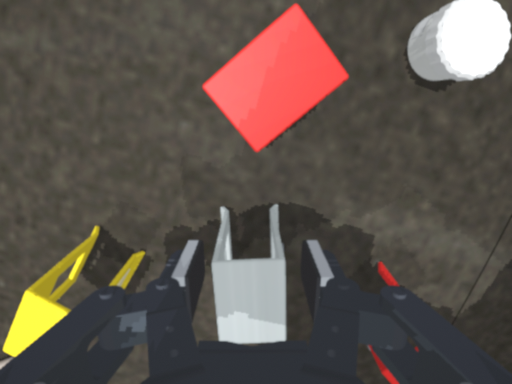

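```bash
python3 -m handwheel '[-0.2,-0.2,0,0,4.5, 0,0,0,0,2.5, 0,0,0,0,2.5, 0,0,0,0,2.5, 0,0,0,0,2.5]' 20; python3 - <<'E'
from h import *
grab('wrist','w3.png')
E
```

```text
time_s: 3.85
eef_pos: [0.512, -0.3257, 0.0374]
ee_rot: [[-0.962, -0.274, 0.004], [-0.274, 0.962, -0.002], [-0.003, -0.003, -1.0]]
force: [-0.1, 0.6, 5.7]
opening: 0.0284
```

View pics/w3.png

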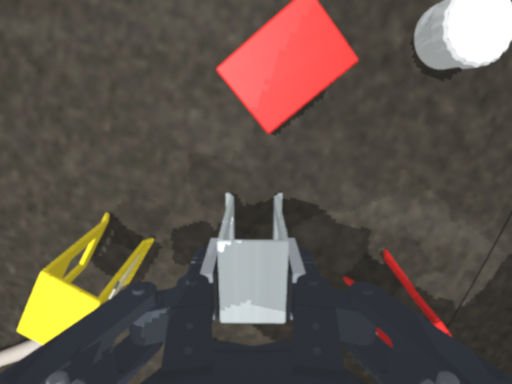

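```bash
python3 -m handwheel '[0,0,-5,0,2.5, 0,0,-5,0,2.5, 0,0,-5,0,2.5, 0,0,-5,0,2.5, 0,0,0,8,2.5, 0,0,0,8,2.5]' 20;  python3 -m handwheel '[1,5.5,0,0,2.5, 1,5.5,0,0,2.5, 1,5.5,0,0,2.5, 1,5.5,0,0,2.5, 1,5.5,0,0,2.5, 0,0,0,0,2.5, 0,0,0,0,2.5]' 20; python3 - <<'E'
from h import *
st();grab('wrist','w4.png')
grab('top','t4.png')
E
```

```text
time_s: 4.65
eef_pos: [0.5105, -0.3247, 0.236]
ee_rot: [[-1.0, 0.007, 0.001], [0.007, 1.0, 0.0], [-0.001, 0.0, -1.0]]
force: [1.1, 0.1, -0.9]
opening: 0.029
time_s: 5.52
eef_pos: [0.4611, -0.0498, 0.2355]
ee_rot: [[-1.0, 0.002, 0.0], [0.002, 1.0, -0.0], [-0.0, -0.0, -1.0]]
force: [-0.4, -0.3, -0.4]
opening: 0.0289
t 5.525 pos [ 0.4611 -0.0498  0.2355] 
 [[-1.0, 0.002, 0.0], [0.002, 1.0, -0.0], [-0.0, -0.0, -1.0]] F [-0.4 -0.3 -0.4] op 0.0289 q [ 0.232  0.082 -0.093  0.    -1.396 -1.804]
```

View pics/w4.png

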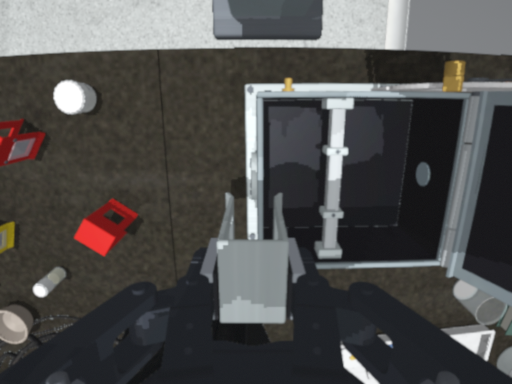

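View pics/t4.png

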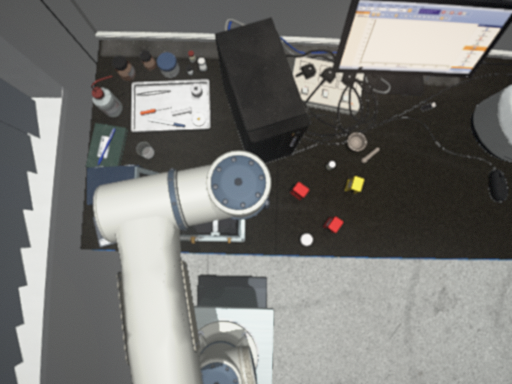

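The wrist view shows the saddle held, its bridge at (218–288, 240–322), and the bar with collars near (335,151) and (331,213). I'll measure it zoomed in.

```bash
python3 - <<'E'
from h import *
f=grab('wrist'); im=f['img'][:,:,::-1]
cv2.imwrite('pics/w4z.png',cv2.resize(im[80:280,240:500],(780,600),interpolation=cv2.INTER_CUBIC))
E
```

```text
(no output)
```

View pics/w4z.png

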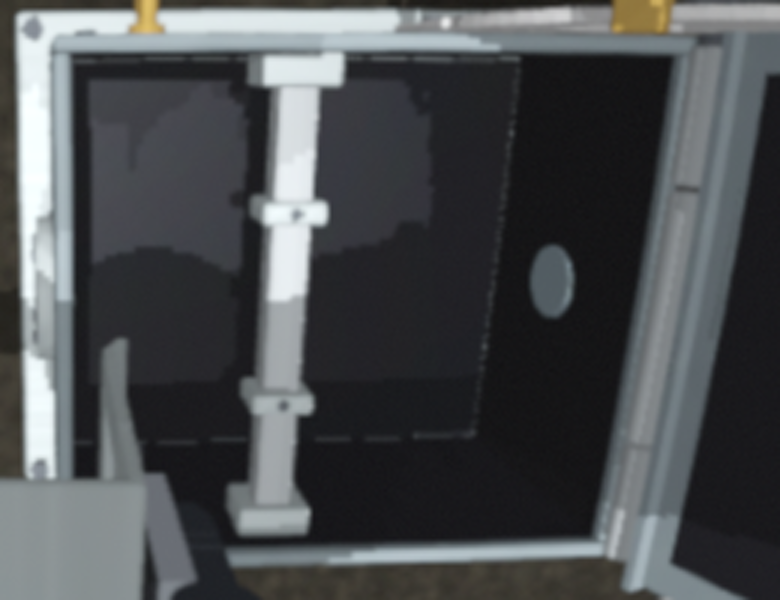

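```bash
python3 - <<'E'
from h import *
f=grab('wrist'); s=r.read_state()
Z=lambda p:np.array(p)/3+np.array([240,80])-.33
print('pins',onz(f,Z([(296,214),(284,405)]),.099).round(4))
print('bar right edge',onz(f,Z([(319,120),(310,260),(300,370)]),.095).round(4))
print('rim left outer',onz(f,Z([(52,45),(57,300),(57,440)]),.11).round(4))
print('rim back outer',onz(f,Z([(350,562),(600,552)]),.11).round(4))
print('rim front outer',onz(f,Z([(100,38),(400,38)]),.11).round(4))
# held saddle
b=np.array([(218,240),(288,240),(288,322),(218,322)]); P=onz(f,b,.235+.0335); print('saddle',P.round(4),P.mean(0)-s['eef_pos'])
E
```

```text
pins [[0.4282 0.0289 0.099 ]
 [0.4908 0.0298 0.099 ]]
bar right edge [[0.4002 0.035  0.095 ]
 [0.4434 0.0356 0.095 ]
 [0.4801 0.0353 0.095 ]]
rim left outer [[ 0.379  -0.0463  0.11  ]
 [ 0.4525 -0.0448  0.11  ]
 [ 0.4981 -0.0447  0.11  ]]
rim back outer [[0.5429 0.0536 0.11  ]
 [0.541  0.1406 0.11  ]]
rim front outer [[ 0.3771 -0.0329  0.11  ]
 [ 0.3765  0.052   0.11  ]]
saddle [[ 0.4375 -0.0638  0.2685]
 [ 0.4376 -0.0365  0.2685]
 [ 0.4767 -0.0351  0.2685]
 [ 0.4765 -0.0654  0.2685]] [-0.00419297  0.00063167  0.0333949 ]
```

```bash
python3 -m handwheel '[-0.3,4,0,-0.9,2.5, 0,3.9,0,0,2.5, 0,0,4.5,0,2.5, 0,0,4.5,0,2.5, 0,0,0,0,2.5, 0,0,0,0,2.5]' 20; python3 - <<'E'
from h import *
st();f=grab('wrist','w5.png')
g=grab('scene'); im=g['img'][:,:,::-1]
cv2.imwrite('pics/s5.png',cv2.resize(im[140:290,110:300],(760,600),interpolation=cv2.INTER_CUBIC))
E
```

```text
time_s: 6.48
eef_pos: [0.4652, 0.0287, 0.1471]
ee_rot: [[-1.0, -0.012, 0.003], [-0.012, 1.0, -0.0], [-0.003, -0.0, -1.0]]
force: [0.8, -0.0, 0.2]
opening: 0.029
t 6.475 pos [0.4652 0.0287 0.1471] 
 [[-1.0, -0.012, 0.003], [-0.012, 1.0, -0.0], [-0.003, -0.0, -1.0]] F [ 0.8 -0.   0.2] op 0.029 q [ 4.000e-01  1.330e-01 -2.640e-01  1.000e-03 -1.171e+00 -1.959e+00]
```

View pics/w5.png

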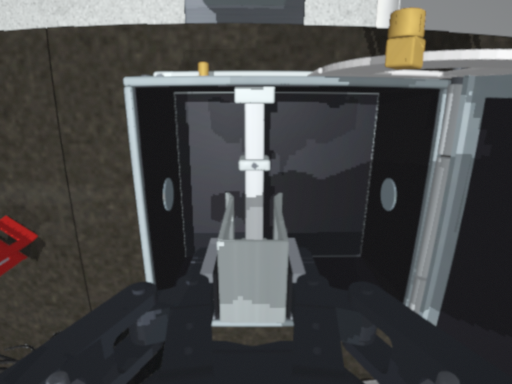

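View pics/s5.png

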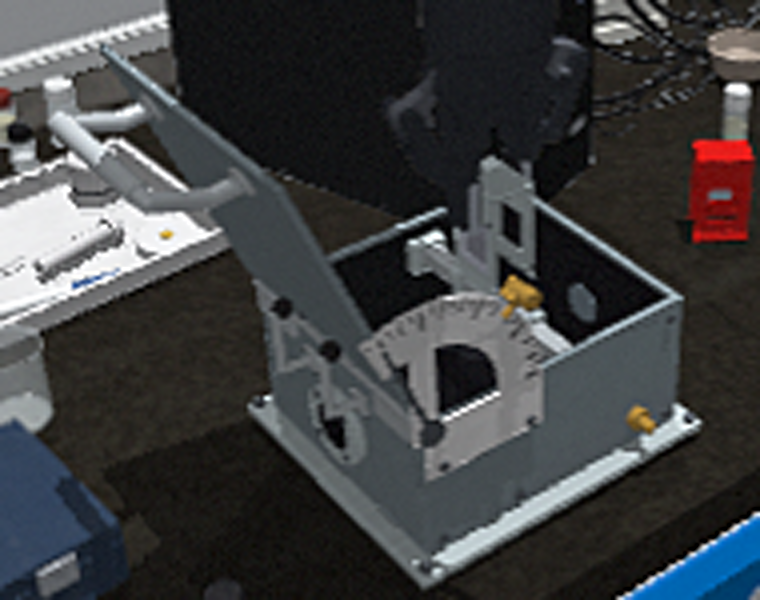

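```bash
python3 -m handwheel '[0.1,0,2.5,0,2.5, 0,0,2.5,0,2.5, 0,0,2,0,2.5, 0,0,0.8,0,2.5, 0,0,0,0,2.5, 0,0,0,0,2.5]' 20; python3 - <<'E'
from h import *
st();f=grab('wrist','w6.png')
E
```

```text
time_s: 7.32
eef_pos: [0.4638, 0.0294, 0.0685]
ee_rot: [[-1.0, -0.013, 0.002], [-0.013, 1.0, 0.001], [-0.002, 0.001, -1.0]]
force: [-0.8, -0.1, -0.2]
opening: 0.0288
t 7.325 pos [0.4638 0.0294 0.0685] 
 [[-1.0, -0.013, 0.002], [-0.013, 1.0, 0.001], [-0.002, 0.001, -1.0]] F [-0.8 -0.1 -0.2] op 0.0288 q [ 0.402  0.207 -0.395  0.    -0.966 -1.96 ]
```

View pics/w6.png

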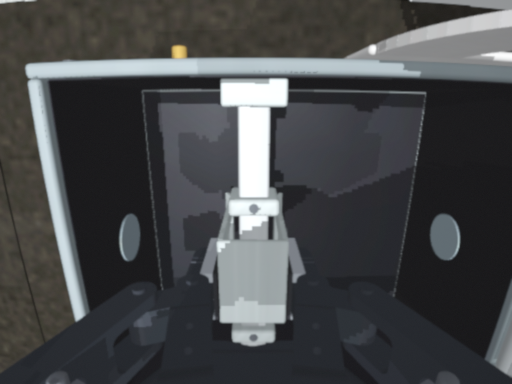

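```bash
python3 - <<'E'
from h import *
f=grab('wrist')
print(onz(f,[(254,209),(253,338)],.099).round(4))
P=onz(f,[(218,240),(288,240),(286,322),(221,322)],.1015);print(P.round(4),P.mean(0))
E
python3 -m handwheel '[0.35,0,0,0,2.5, 0,0,0.2,0,2.5, 0,0,0.2,0,2.5,0,0,0,0,2.5]' 20
```

```text
[[0.428  0.0298 0.099 ]
 [0.4901 0.0303 0.099 ]]
[[0.4401 0.0159 0.1015]
 [0.4398 0.0432 0.1015]
 [0.4789 0.0444 0.1015]
 [0.4793 0.0162 0.1015]] [0.45952758 0.02995749 0.1015    ]
time_s: 7.92
eef_pos: [0.4594, 0.0291, 0.0649]
ee_rot: [[-1.0, -0.014, 0.001], [-0.014, 1.0, -0.0], [-0.001, -0.0, -1.0]]
force: [-7.5, 1.4, 15.1]
opening: 0.029
```

The centring measurement shows the saddle was already centred, so I'll undo that shift.

```bash
python3 -m handwheel '[0,0,-0.4,0,2.5, -0.35,0,0,0,2.5, 0,0,0,0,2.5, 0,0,0.2,0,2.5,0,0,0.1,0,2.5, 0,0,0,0,2.5]' 20; python3 - <<'E'
from h import *
f=grab('wrist','w7.png')
E
```

```text
time_s: 8.68
eef_pos: [0.4629, 0.0291, 0.065]
ee_rot: [[-1.0, -0.013, 0.0], [-0.013, 1.0, -0.0], [-0.0, -0.0, -1.0]]
force: [-3.4, -0.6, 7.1]
opening: 0.0288
```

View pics/w7.png

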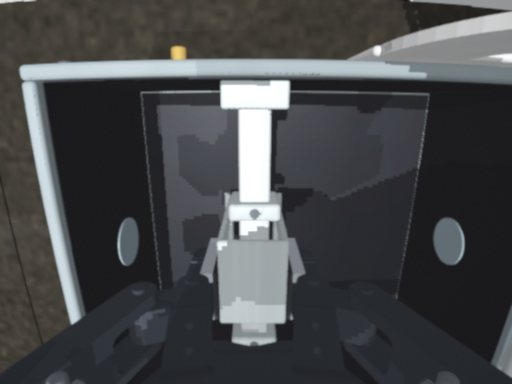

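```bash
python3 -m handwheel '[0,0,0,0,3.6, 0,0,0,0,4.5, 0,0,0,0,4.5, 0,0,0,0,4.5]' 20; python3 -m handwheel '[0,0,-2,0,4.5, 0,0,-4,0,4.5, 0,0,-5,0,4.5, 0,0,-5,0,4.5, 0,0,-4,0,4.5,0,0,0,0,4.5]' ; python3 - <<'E'
from h import *
f=grab('wrist','w8.png'); im=f['img'][:,:,::-1]
cv2.imwrite('pics/w8z.png',cv2.resize(im[60:360,100:500],(800,600),interpolation=cv2.INTER_CUBIC))
g=grab('scene'); im=g['img'][:,:,::-1]
cv2.imwrite('pics/s8.png',cv2.resize(im[140:290,110:300],(760,600),interpolation=cv2.INTER_CUBIC))
E
```

```text
time_s: 9.22
eef_pos: [0.4628, 0.0291, 0.0642]
ee_rot: [[-1.0, -0.013, -0.0], [-0.013, 1.0, -0.0], [0.0, -0.0, -1.0]]
force: [0.1, 0.2, -0.0]
opening: 0.045
time_s: 9.98
eef_pos: [0.4645, 0.0294, 0.2676]
ee_rot: [[-1.0, -0.013, 0.007], [-0.013, 1.0, 0.002], [-0.007, 0.002, -1.0]]
force: [0.0, -0.2, -1.2]
opening: 0.0452
```

View pics/w8z.png

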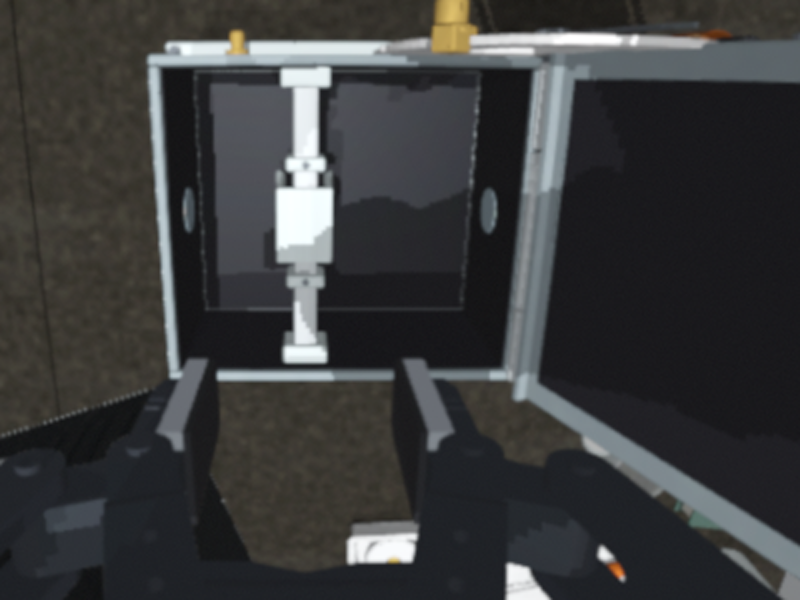

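View pics/s8.png

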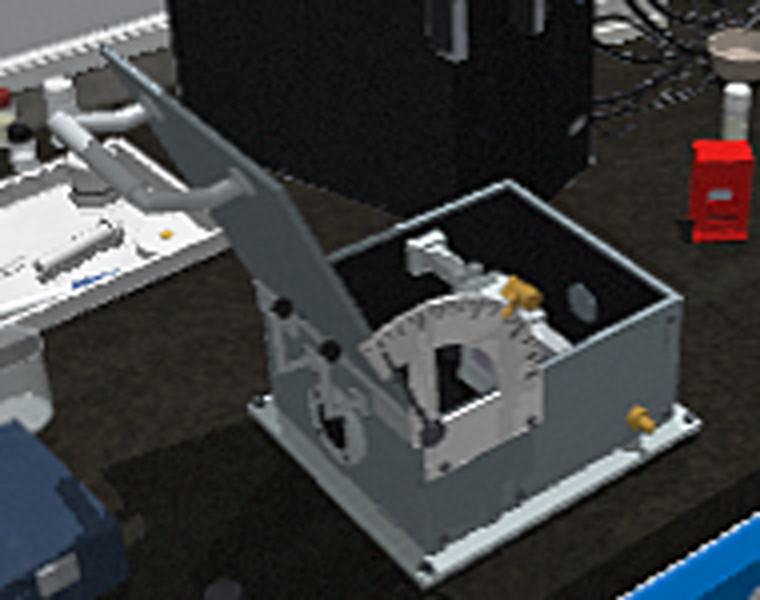

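The saddle hangs between the collars and is released (w8z: bridge at (275–333, 187–262), collars at 163 and 281). Next I'll go up beside the lid handle and look.

```bash
python3 -m handwheel '[0,0,-5,0,3, 0,0,-5,0,3, 0,5,0,0,3, 0,5,0,0,3, 0,5,0,0,3, 0,0,0,0,3,0,0,0,0,3]' ; python3 - <<'E'
from h import *
st()
f=grab('wrist','w9.png')
h=np.array([.459,.145,.114])
a=1.95
print(proj(f,[[.459,.145+.116,.283],[.417,.261,.283],[.501,.261,.283]]))
t=grab('top'); print(proj(t,[[.459,.145+.116,.283],[.417,.261,.283],[.501,.261,.283]]))
im=t['img'][:,:,::-1]
g=grab('scene'); im=g['img'][:,:,::-1]; cv2.imwrite('pics/s9q.png',cv2.resize(im[200:270,190:270],(800,700))[:600])
im=f['img'][:,:,::-1]
E
```

```text
time_s: 10.95
eef_pos: [0.4607, 0.179, 0.3631]
ee_rot: [[-1.0, -0.014, -0.002], [-0.014, 1.0, -0.002], [0.002, -0.002, -1.0]]
force: [0.4, -0.6, -0.6]
opening: 0.0297
t 10.95 pos [0.4607 0.179  0.3631] 
 [[-1.0, -0.014, -0.002], [-0.014, 1.0, -0.002], [0.002, -0.002, -1.0]] F [ 0.4 -0.6 -0.6] op 0.0297 q [ 0.688  0.143  0.298  0.    -1.728 -2.246]
[[357.73694815 204.19937694]
 [364.08971572 150.1549872 ]
 [351.59807906 252.86371116]]
[[116.77305783 199.82108745]
 [115.59596191 216.66716347]
 [117.98257505 183.14167692]]
```

View pics/w9.png

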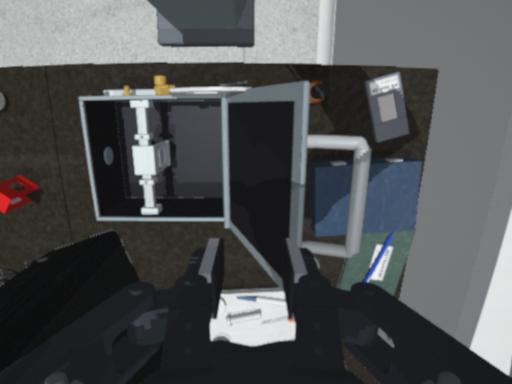

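View pics/s9q.png

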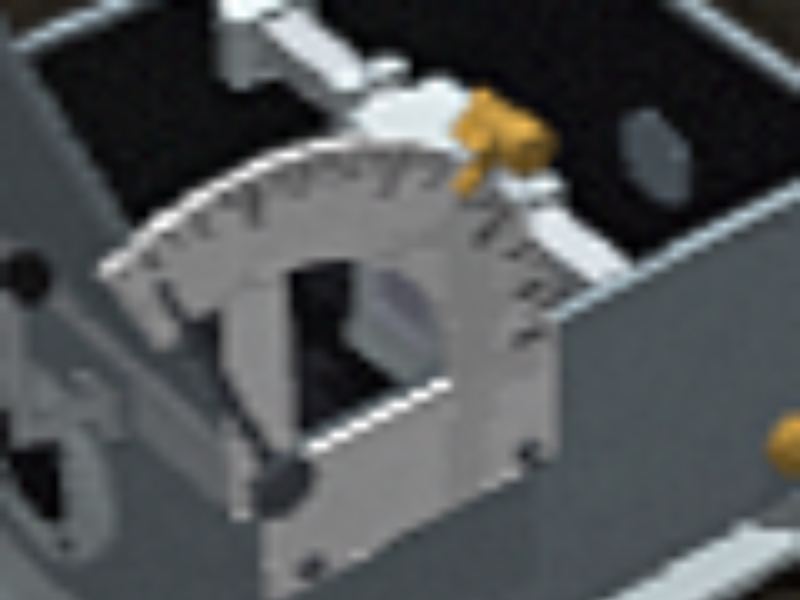

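The handle bar runs (366,148)–(355,250) in the wrist view, close to the prediction. In the scene zoom the pointer hub is at (283,485), its tip at (165,285) and the index's inner end at about (463,188). I'll fit the index angle from these.

```bash
cat > fit.py <<'E'
from h import *
from scipy.optimize import least_squares
E
python3 - <<'E'
from h import *
from scipy.optimize import least_squares
f=grab('wrist'); g=grab('scene')
print('handle ends',onz(f,[(366,148),(355,250),(360,199)],.283).round(4))
print('rimL',onz(f,[(81,98),(96,219)],.11).round(4),'rimR',onz(f,[(227,96),(228,222)],.11).round(4))
yaw=np.radians(.8); 
def P(xp,yh,zh,r_,a):
    # local: -y right
    l=-r_*np.cos(a)
    return [xp-l*np.sin(yaw)*1.0, yh+l*np.cos(yaw), zh+r_*np.sin(a)]
obs=np.array([(218.3,248.5),(206.5,228.5),(236.3,218.8)])-.45
def res(v):
    xp,yh,zh,ai=v
    Q=np.array([P(xp,yh,zh,0,0),P(xp,yh,zh,.073,1.95),P(xp+.004,yh,zh,.075,ai)])
    return np.r_[(proj(g,Q)-obs).ravel(),(zh-.114)/.001,(yh-.145)/.004]
s=least_squares(res,[.365,.145,.114,.9],x_scale=.01); print(s.x,np.degrees(s.x[3]),s.fun.round(2))
for xp in [.355,.36,.365,.37,.375]:
    s=least_squares(lambda v:res([xp,*v]),[.145,.114,.9]); print(xp,s.x,np.degrees(s.x[2]),s.cost)
# quadrant gaze in wrist: brass tab
im=f['img'][:,:,::-1]
cv2.imwrite('pics/w9z.png',cv2.resize(im[65:130,70:270],(800,260),interpolation=cv2.INTER_CUBIC))
E
```

```text
handle ends [[0.416  0.262  0.283 ]
 [0.4995 0.2632 0.283 ]
 [0.4556 0.262  0.283 ]]
rimL [[ 0.3787 -0.0418  0.11  ]
 [ 0.5441 -0.0438  0.11  ]] rimR [[0.3769 0.1457 0.11  ]
 [0.5457 0.1452 0.11  ]]
[0.36129138 0.1449867  0.11394904 0.79992519] 45.8323370629939 [ 0.12  0.39 -0.43  0.18  0.34 -0.68 -0.05 -0.  ]
0.355 [0.14658784 0.11526906 0.87026038] 49.86224679793117 4.652723474532792
0.36 [0.14531619 0.11421335 0.81501502] 46.69692072418169 0.6565593675186758
0.365 [0.14403255 0.11320911 0.75482858] 43.24849167964681 1.8762863939084697
0.37 [0.14271261 0.1122549  0.69042967] 39.55870622137978 8.012063490989544
0.375 [0.14133056 0.11134535 0.62313999] 35.70329160623535 18.795831832112903
```

View pics/w9z.png

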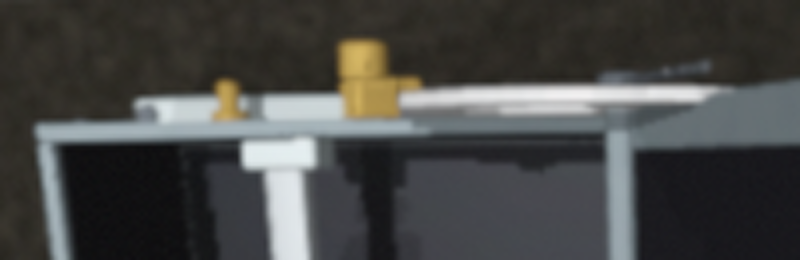

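```bash
python3 - <<'E'
from h import *
from scipy.optimize import least_squares
f=grab('wrist'); g=grab('scene')
yaw=np.radians(.8)
def P(xp,yh,zh,r_,a):
    l=-r_*np.cos(a); return [xp-l*np.sin(yaw), yh+l*np.cos(yaw), zh+r_*np.sin(a)]
obs=np.array([(218.3,248.5),(206.5,228.5),(236.3,218.8)])-.45
w=np.array([(708/4+70,65+67/4),(422/4+70,65+84/4)])-.4
def res(v):
    xp,yh,zh,ai,dxi=v
    Q=np.array([P(xp,yh,zh,0,0),P(xp,yh,zh,.073,1.95),P(xp+dxi,yh,zh,.075,ai)])
    return np.r_[(proj(g,Q)-obs).ravel(),(proj(f,Q[1:])-w).ravel(),(zh-.114)/.001,(yh-.145)/.002]
s=least_squares(res,[.365,.145,.114,.9,.003],x_scale=.01); print(s.x,np.degrees(s.x[3]),s.fun.round(2))
E
```

```text
[0.36405747 0.14466446 0.11313882 0.84548029 0.00274776] 48.44245235697639 [-0.49 -0.07 -1.04 -0.25 -0.92 -1.2   0.11 -0.48 -0.78 -0.5  -0.86 -0.17]
```

```bash
python3 -m handwheel '[0.2,4.2,0,0,3, 0,4.1,0,0,3, 0,0,2.5,0,3, 0,0,2,0,3, 0,0,0,0,3,0,0,0,0,3]' ; python3 - <<'E'
from h import *
st()
f=grab('wrist','w10.png')
g=grab('scene'); im=g['img'][:,:,::-1]
cv2.imwrite('pics/s10.png',cv2.resize(im[100:290,60:300],(760,600),interpolation=cv2.INTER_CUBIC))
E
```

```text
time_s: 12.05
eef_pos: [0.4582, 0.2619, 0.3204]
ee_rot: [[-1.0, -0.013, 0.001], [-0.013, 1.0, 0.001], [-0.001, 0.001, -1.0]]
force: [-0.1, 0.5, 0.8]
opening: 0.03
t 12.05 pos [0.4582 0.2619 0.3204] 
 [[-1.0, -0.013, 0.001], [-0.013, 1.0, 0.001], [-0.001, 0.001, -1.0]] F [-0.1  0.5  0.8] op 0.03 q [ 8.170e-01  2.010e-01  2.610e-01  1.000e-03 -1.629e+00 -2.375e+00]
```

View pics/w10.png

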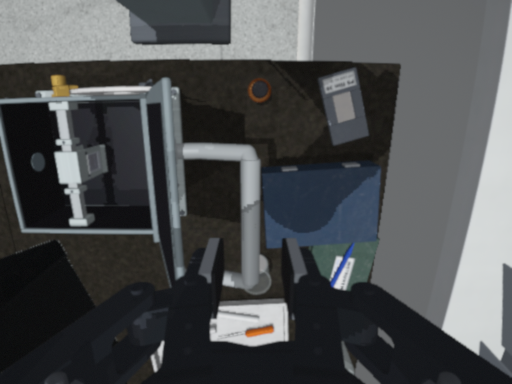

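View pics/s10.png

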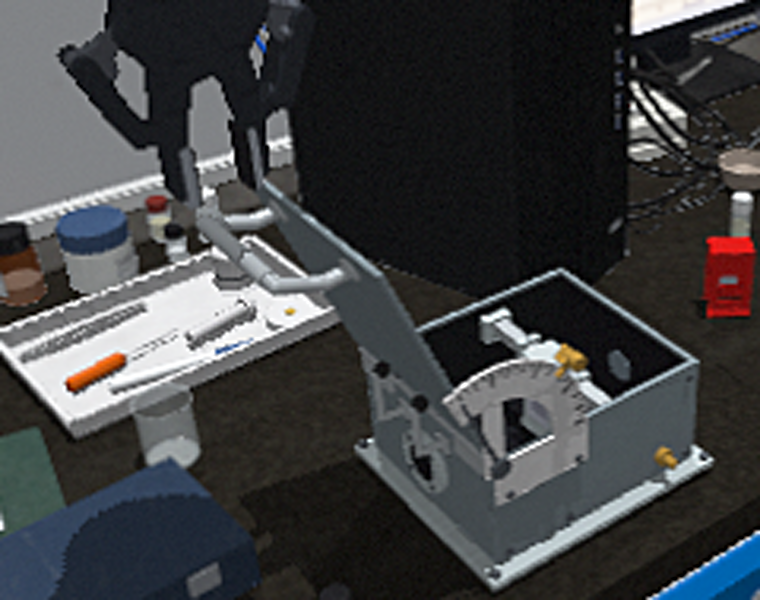

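```bash
python3 -m handwheel '[0,0,3,0,3, 0,0,2.8,0,3, 0,0,0,0,3, 0,0,0,0,3]' ; python3 - <<'E'
from h import *
f=grab('wrist','w11.png')
g=grab('scene'); im=g['img'][:,:,::-1]
cv2.imwrite('pics/s11.png',cv2.resize(im[100:290,60:300],(760,600),interpolation=cv2.INTER_CUBIC))
E
```

```text
time_s: 12.65
eef_pos: [0.4586, 0.2623, 0.2631]
ee_rot: [[-1.0, -0.013, 0.002], [-0.013, 1.0, 0.001], [-0.002, 0.001, -1.0]]
force: [-0.6, 0.3, 0.2]
opening: 0.03
```

View pics/w11.png

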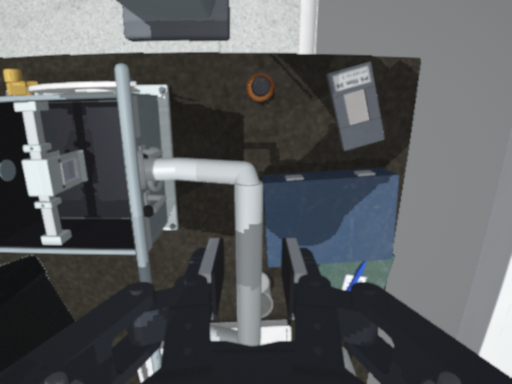

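View pics/s11.png

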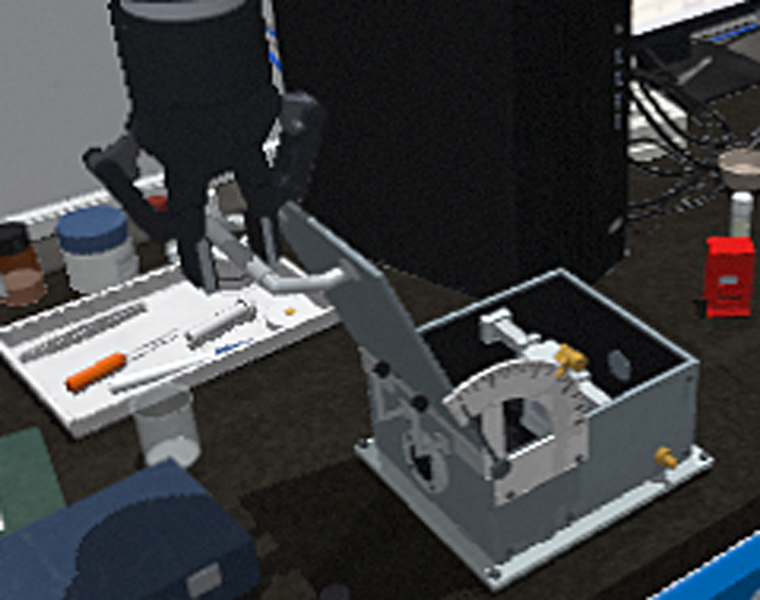

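Fingers straddle the handle. Closing.

```bash
python3 -m handwheel '[0,0,0,0,0.8, 0,0,0,0,0.8, 0,0,0,0,0.8, 0,0,0,0,0.8, 0,0,0,0,0.8]' 40 ; python3 - <<'E'
from h import *
st(); 
# arc plan
a=np.radians(np.arange(1.95*180/np.pi,40,-8))
y=-(200*np.cos(a)-45*np.sin(a)); z=200*np.sin(a)+45*np.cos(a)
for i in range(len(a)): print(round(a[i],3),'y',round(y[i],1),'z',round(z[i],1), '' if i==0 else ('dy %.2f dtz %.2f cm'%((y[i]-y[i-1])/10,-(z[i]-z[i-1])/10)))
E
```

```text
time_s: 13.38
eef_pos: [0.4583, 0.2606, 0.2625]
ee_rot: [[-1.0, -0.012, 0.001], [-0.012, 1.0, -0.002], [-0.001, -0.002, -1.0]]
force: [-0.0, -6.5, 3.4]
opening: 0.0106
t 13.375 pos [0.4583 0.2606 0.2625] 
 [[-1.0, -0.012, 0.001], [-0.012, 1.0, -0.002], [-0.001, -0.002, -1.0]] F [-0.  -6.5  3.4] op 0.0106 q [ 0.816  0.202  0.117  0.003 -1.486 -2.375]
1.95 y 115.8 z 169.1 
1.81 y 91.2 z 183.6 dy -2.47 dtz -1.45 cm
1.671 y 64.7 z 194.5 dy -2.64 dtz -1.09 cm
1.531 y 37.0 z 201.6 dy -2.77 dtz -0.71 cm
1.391 y 8.6 z 204.8 dy -2.84 dtz -0.32 cm
1.252 y -20.0 z 204.0 dy -2.86 dtz 0.08 cm
1.112 y -48.2 z 199.3 dy -2.82 dtz 0.48 cm
0.973 y -75.4 z 190.6 dy -2.73 dtz 0.86 cm
0.833 y -101.2 z 178.3 dy -2.58 dtz 1.24 cm
```

```bash
python3 -m handwheel '[0,-1.2,-0.75,0,0.8, 0,-1.25,-0.7,0,0.8, 0,-1.3,-0.6,0,0.8, 0,-1.33,-0.5,0,0.8, 0,0,0,0,0.8]' 40 ; python3 - <<'E'
from h import *
g=grab('scene'); im=g['img'][:,:,::-1]
cv2.imwrite('pics/s12.png',cv2.resize(im[100:290,60:300],(760,600),interpolation=cv2.INTER_CUBIC))
E
```

```text
time_s: 14.0
eef_pos: [0.4589, 0.2105, 0.2884]
ee_rot: [[-1.0, -0.012, 0.002], [-0.012, 1.0, 0.001], [-0.002, 0.001, -1.0]]
force: [-2.0, 3.5, 7.8]
opening: 0.0104
```

View pics/s12.png

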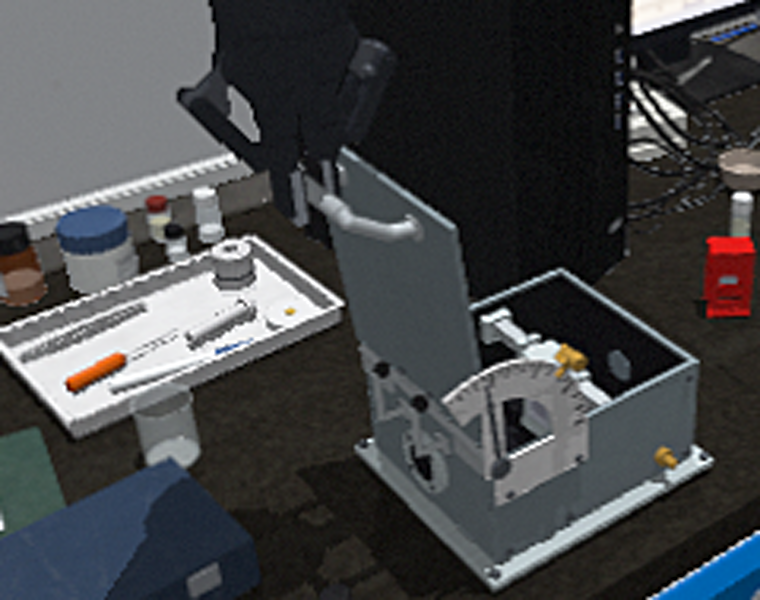

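```bash
python3 -m handwheel '[0,-1.38,-0.42,0,0.8, 0,-1.39,-0.3,0,0.8, 0,-1.42,-0.2,0,0.8, 0,-1.42,-0.1,0,0.8, 0,-1.43,0,0,0.8, 0,-1.43,0.1,0,0.8, 0,-1.41,0.19,0,0.8, 0,-1.41,0.29,0,0.8]' 40 ;python3 -m handwheel '[0,0,0,0,0.8,0,0,0,0,0.8]' ; python3 - <<'E'
from h import *
g=grab('scene'); im=g['img'][:,:,::-1]
cv2.imwrite('pics/s13.png',cv2.resize(im[100:290,60:300],(760,600),interpolation=cv2.INTER_CUBIC))
E
```

```text
time_s: 15.05
eef_pos: [0.46, 0.0974, 0.2907]
ee_rot: [[-1.0, -0.013, -0.0], [-0.013, 1.0, -0.0], [0.0, -0.0, -1.0]]
force: [4.0, 0.3, 1.5]
opening: 0.0102
time_s: 15.3
eef_pos: [0.46, 0.0981, 0.2908]
ee_rot: [[-1.0, -0.013, -0.0], [-0.013, 1.0, -0.0], [0.0, -0.0, -1.0]]
force: [2.7, -0.2, 0.6]
opening: 0.0107
```

View pics/s13.png

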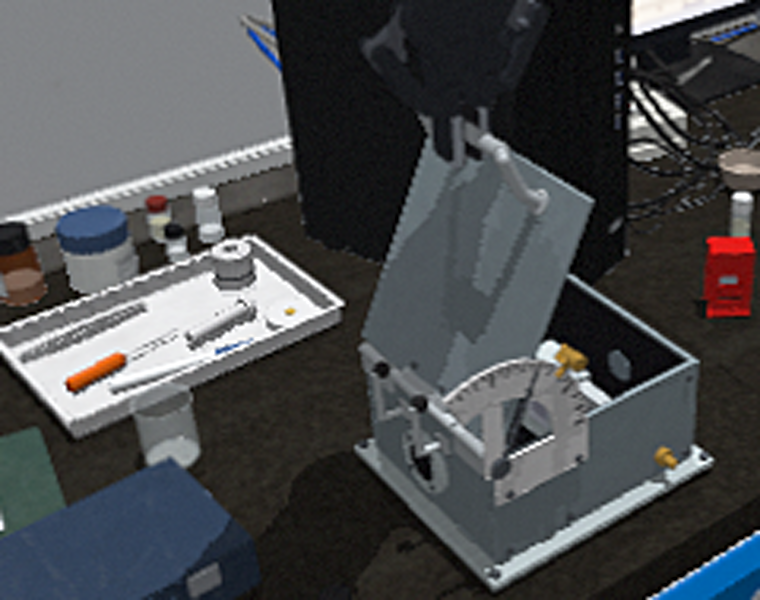

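```bash
python3 -m handwheel '[0,-1.38,0.4,0,0.8, 0,-1.35,0.46,0,0.8, 0,0,0,0,0.8,0,0,0,0,0.8]' 40 ; python3 - <<'E'
from h import *
st()
g=grab('scene'); im=g['img'][:,:,::-1]
cv2.imwrite('pics/s14.png',cv2.resize(im[195:265,200:280],(800,700),interpolation=cv2.INTER_CUBIC)[:600])
w=grab('wrist','w14.png')
E
```

```text
time_s: 15.85
eef_pos: [0.4603, 0.0704, 0.282]
ee_rot: [[-1.0, -0.012, -0.001], [-0.012, 1.0, -0.0], [0.001, -0.0, -1.0]]
force: [5.9, 0.4, -2.2]
opening: 0.0104
t 15.85 pos [0.4603 0.0704 0.282 ] 
 [[-1.0, -0.012, -0.001], [-0.012, 1.0, -0.0], [0.001, -0.0, -1.0]] F [ 5.9  0.4 -2.2] op 0.0104 q [ 0.49   0.076  0.018 -0.    -1.513 -2.048]
```

View pics/s14.png

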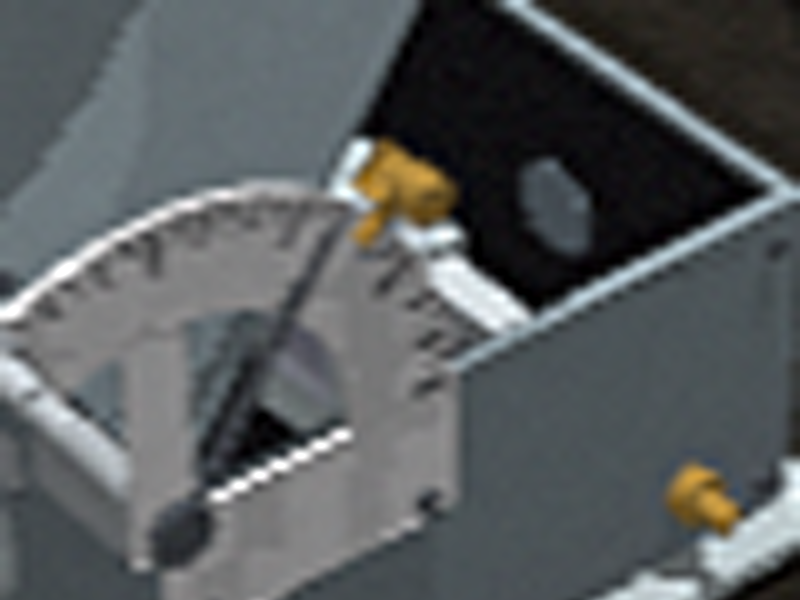

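View pics/w14.png

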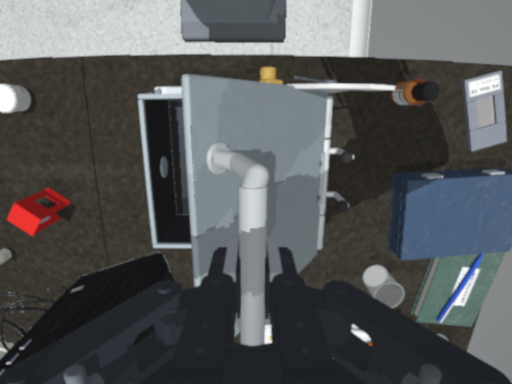

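```bash
python3 - <<'E'
from h import *
w=grab('wrist'); im=w['img'][:,:,::-1]
cv2.imwrite('pics/w14z.png',cv2.resize(im[55:105,240:340],(800,400),interpolation=cv2.INTER_CUBIC))
t=grab('top'); im=t['img'][:,:,::-1]
cv2.imwrite('pics/t14z.png',cv2.resize(im[220:260,140:240],(800,320),interpolation=cv2.INTER_CUBIC))
E
```

```text
(no output)
```

View pics/w14z.png

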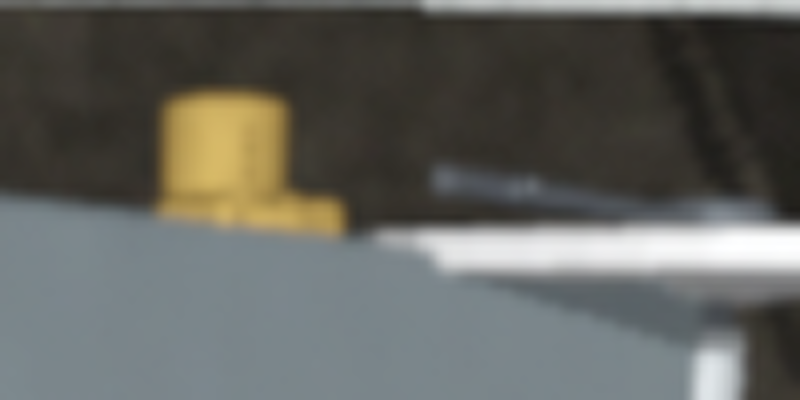

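View pics/t14z.png

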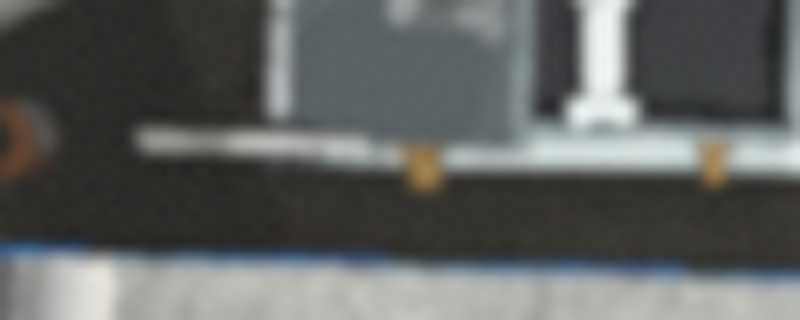

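```bash
python3 - <<'E'
from h import *
w=grab('wrist'); g=grab('scene')
def tri(obs):
    A=np.zeros((3,3));b=np.zeros(3)
    for f,uv in obs:
        o,d=ray(f,[uv]); d=d[0]; M=np.eye(3)-np.outer(d,d); A+=M; b+=M@o
    p=np.linalg.solve(A,b); return p,[np.round(proj(f,p)[0]-uv,2) for f,uv in obs]
p=tri([(g,np.array([233.8,217.7])-.45),(w,np.array([294.5,77.4])-.4)]); print('ptr',p)
q=tri([(g,np.array([236.4,219])-.45),(w,np.array([282.8,81.3])-.4)]); print('idx',q)
yh,zh=.145,.114
for n,P in (('ptr',p[0]),('idx',q[0])):
    print(n,np.hypot(yh-P[1],P[2]-zh),np.arctan2(P[2]-zh,yh-P[1]))
for a in (.8,.85,.9,.975):
  print(a,proj(g,[[p[0][0],.145-.073*np.cos(a),.114+.073*np.sin(a)]]),proj(g,[[p[0][0]+.005,.145-.075*np.cos(a),.114+.075*np.sin(a)]]))
E
```

```text
ptr (array([0.36438525, 0.10198407, 0.17416003]), [array([-0.26, -0.01]), array([-0.52, -0.45])])
idx (array([0.36673965, 0.09369352, 0.16544626]), [array([-0.32, -0.01]), array([-0.64, -0.55])])
ptr 0.0739567441612322 0.9500574667677624
idx 0.07265722944699739 0.7867584602422442
0.8 [[236.13036228 218.80700658]] [[235.22592775 216.89309174]]
0.85 [[235.10077027 218.34600097]] [[234.1689542 216.4146608]]
0.9 [[234.01897148 217.95565795]] [[233.05835837 216.00845758]]
0.975 [[232.30331485 217.50634241]] [[231.29695772 215.53844866]]
```

```bash
python3 -m handwheel '[0,-0.94,0.4,0,0.8, 0,-0.92,0.44,0,0.8, 0,0,0,0,0.8,0,0,0,0,0.8]' 40 ; cat > look.py <<'E'
from h import *
import sys
n=sys.argv[1]; st()
g=grab('scene'); im=g['img'][:,:,::-1]
a=cv2.resize(im[205:255,205:255],(500,500),interpolation=cv2.INTER_CUBIC)
w=grab('wrist'); im=w['img'][:,:,::-1]
y=r.read_state()['eef_pos']
c=proj(w,[[.365,.095,.166]])[0].astype(int)
y0=max(0,c[1]-20);x0=max(0,c[0]-20)
b=cv2.resize(im[y0:y0+50,x0:x0+30],(300,500),interpolation=cv2.INTER_CUBIC)
cv2.imwrite('pics/'+n+'.png',np.hstack([a,b])); print('wrist crop origin',x0,y0,'scene origin 205 205, x10')
E
python3 look.py a1
```

```text
time_s: 16.65
eef_pos: [0.4605, 0.052, 0.2742]
ee_rot: [[-1.0, -0.012, 0.0], [-0.012, 1.0, -0.0], [-0.0, -0.0, -1.0]]
force: [4.1, -0.7, -0.3]
opening: 0.0102
t 16.65 pos [0.4605 0.052  0.2742] 
 [[-1.0, -0.012, 0.0], [-0.012, 1.0, -0.0], [-0.0, -0.0, -1.0]] F [ 4.1 -0.7 -0.3] op 0.0102 q [ 0.452  0.072 -0.006  0.    -1.493 -2.011]
wrist crop origin 288 57 scene origin 205 205, x10
```

View pics/a1.png

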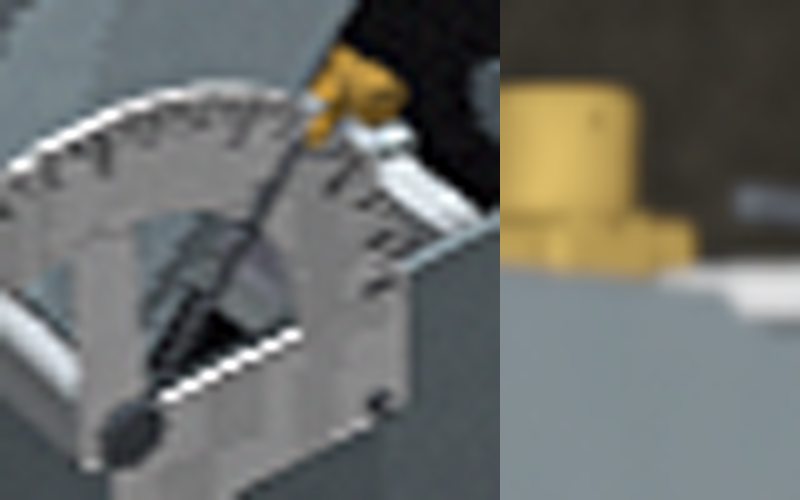

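```bash
cat > tri.py <<'E'
from h import *
def tri(obs):
    A=np.zeros((3,3));b=np.zeros(3)
    for f,uv in obs:
        o,d=ray(f,[uv]); d=d[0]; M=np.eye(3)-np.outer(d,d); A+=M; b+=M@o
    return np.linalg.solve(A,b)
def go(pg,pw,ig,iw,wo):
    w=grab('wrist'); g=grab('scene')
    S=lambda p:np.array(p)/10+205-.45
    W=lambda p:(np.array(p)-[500,0])/10+np.array(wo)-.45
    for n,a,b in (('ptr',pg,pw),('idx',ig,iw)):
        P=tri([(g,S(a)),(w,W(b))]); print(n,P.round(4),np.hypot(.145-P[1],P[2]-.114).round(4),np.arctan2(P[2]-.114,.145-P[1]).round(4))
    s=r.read_state()['eef_pos']
    y=(s[1]-.145)*1e3; z=(s[2]+.0225-.114)*1e3
    print('kin a',np.arctan2(z,-y)-np.arctan2(45,200))
E
python3 -c "
from tri import *
go((305,138),(737,197),(318,140),(695,240),(288,57))"
```

```text
ptr [0.3645 0.0966 0.1686] 0.073 0.8461
idx [0.3667 0.0931 0.1653] 0.0729 0.7801
kin a 0.8804381971710951
```

```bash
python3 -m handwheel '[0,-0.45,0.24,0,0.8, 0,-0.45,0.25,0,0.8, 0,0,0,0,0.8,0,0,0,0,0.8]' 40 ; python3 look.py a2
```

```text
time_s: 17.35
eef_pos: [0.4606, 0.0433, 0.2693]
ee_rot: [[-1.0, -0.013, -0.0], [-0.013, 1.0, -0.0], [0.0, -0.0, -1.0]]
force: [3.2, -1.9, 1.9]
opening: 0.0108
t 17.35 pos [0.4606 0.0433 0.2693] 
 [[-1.0, -0.013, -0.0], [-0.013, 1.0, -0.0], [0.0, -0.0, -1.0]] F [ 3.2 -1.9  1.9] op 0.0108 q [ 0.434  0.071 -0.019  0.    -1.481 -1.992]
wrist crop origin 301 56 scene origin 205 205, x10
```

View pics/a2.png

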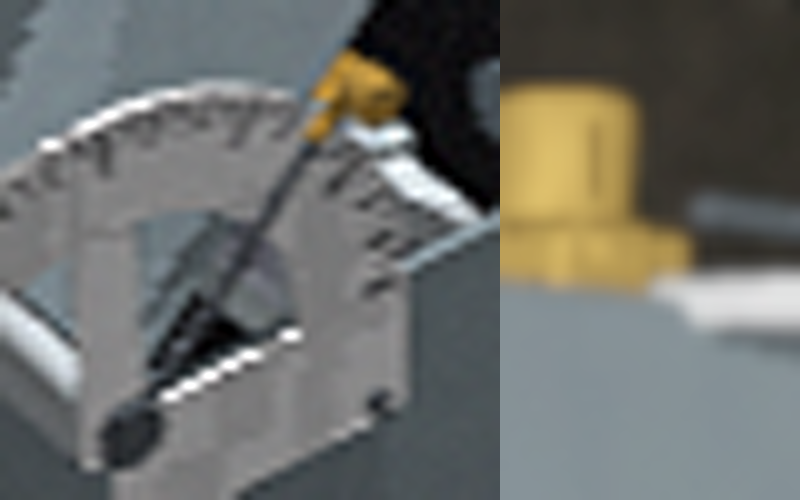

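```bash
python3 -c "
from tri import *
go((312,142),(690,207),(317,140),(693,243),(301,56))
g=grab('scene');im=g['img'][:,:,::-1]
a=cv2.resize(im[210:235,225:250],(600,600),interpolation=cv2.INTER_LANCZOS4);cv2.imwrite('pics/a2z.png',a)
for x in (.3645,.3665,.3685): print([ (A,np.round((proj(g,[[x,.145-.075*np.cos(A),.114+.075*np.sin(A)]])[0]+.45-205)*10)) for A in (.75,.8,.85)])
"
```

```text
ptr [0.3649 0.094  0.1661] 0.0729 0.7963
idx [0.3665 0.0934 0.1656] 0.073 0.785
kin a 0.8305372975794323
[(0.75, array([331., 140.])), (0.8, array([321., 134.])), (0.85, array([310., 130.]))]
[(0.75, array([325., 135.])), (0.8, array([315., 130.])), (0.85, array([304., 125.]))]
[(0.75, array([319., 131.])), (0.8, array([309., 125.])), (0.85, array([299., 121.]))]
```

View pics/a2z.png

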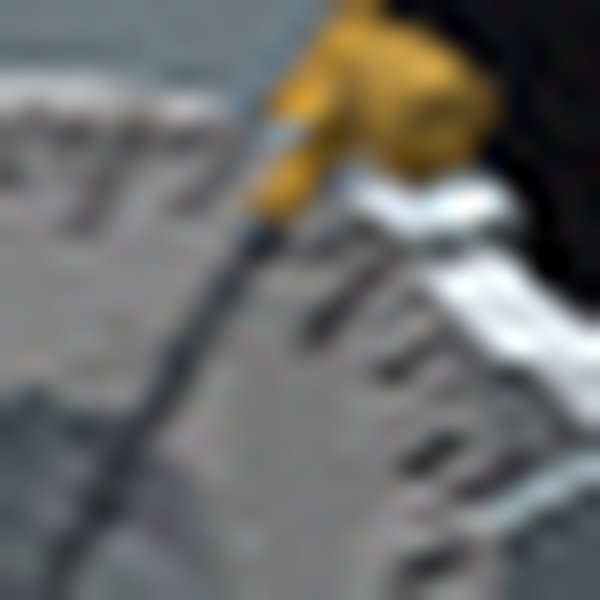

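```bash
python3 -m handwheel '[0,-0.18,0.1,0,0.8, 0,0,0,0,0.8,0,0,0,0,0.8]' 40 ; python3 look.py a3; python3 -c "
from h import *
g=grab('scene','s15.png');im=g['img'][:,:,::-1]
a=cv2.resize(im[210:235,225:250],(500,500),interpolation=cv2.INTER_LANCZOS4)
w=grab('wrist','w15.png');im=w['img'][:,:,::-1];c=proj(w,[[.365,.095,.166]])[0].astype(int)
b=cv2.resize(im[c[1]-10:c[1]+10,c[0]-6:c[0]+6],(300,500),interpolation=cv2.INTER_LANCZOS4)
cv2.imwrite('pics/a3z.png',np.hstack([a,b]))"
```

```text
time_s: 17.98
eef_pos: [0.4606, 0.0416, 0.2683]
ee_rot: [[-1.0, -0.013, -0.0], [-0.013, 1.0, -0.0], [0.0, -0.0, -1.0]]
force: [1.3, -1.9, 3.1]
opening: 0.0112
t 17.975 pos [0.4606 0.0416 0.2683] 
 [[-1.0, -0.013, -0.0], [-0.013, 1.0, -0.0], [0.0, -0.0, -1.0]] F [ 1.3 -1.9  3.1] op 0.0112 q [ 0.43   0.071 -0.022  0.    -1.478 -1.988]
wrist crop origin 303 56 scene origin 205 205, x10
```

View pics/a3z.png

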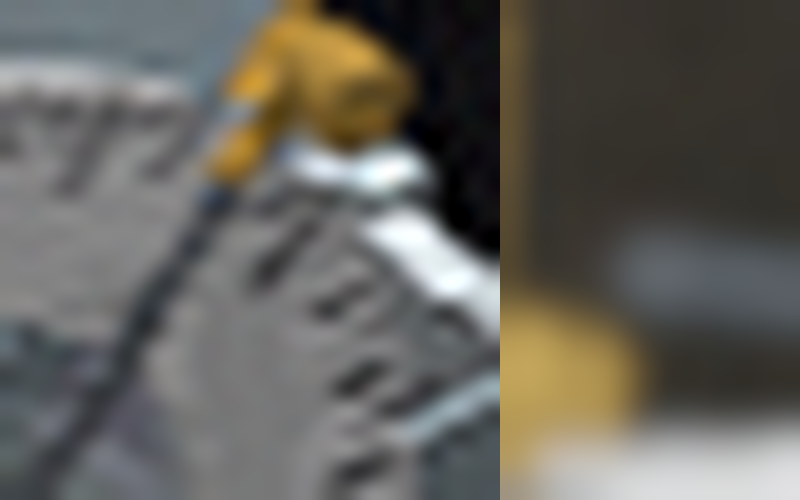

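View pics/s15.png

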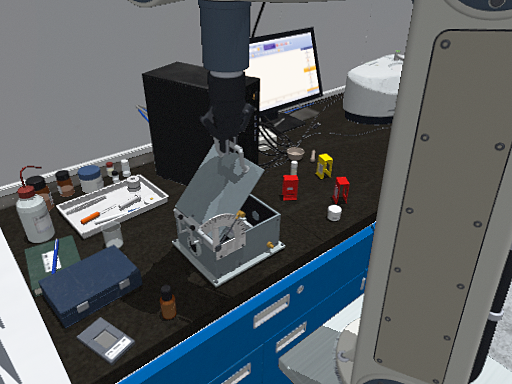

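View pics/w15.png

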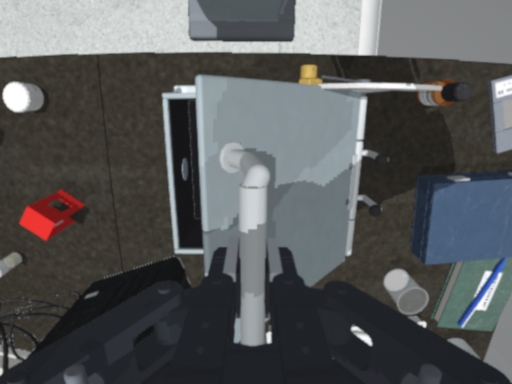

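The pointer tip meets the tab's finger in the scene view. I'll hold for a second to check for drift before handing in.

```bash
python3 -m handwheel '[0,0,0,0,0.8, 0,0,0,0,0.8,0,0,0,0,0.8,0,0,0,0,0.8,0,0,0,0,0.8,0,0,0,0,0.8,0,0,0,0,0.8,0,0,0,0,0.8]' 40 ; python3 look.py a4
```

```text
time_s: 19.18
eef_pos: [0.4606, 0.0417, 0.2683]
ee_rot: [[-1.0, -0.013, -0.0], [-0.013, 1.0, -0.0], [0.0, -0.0, -1.0]]
force: [0.4, -2.2, 2.9]
opening: 0.0103
t 19.175 pos [0.4606 0.0417 0.2683] 
 [[-1.0, -0.013, -0.0], [-0.013, 1.0, -0.0], [0.0, -0.0, -1.0]] F [ 0.4 -2.2  2.9] op 0.0103 q [ 0.431  0.071 -0.022  0.    -1.478 -1.988]
wrist crop origin 303 56 scene origin 205 205, x10
```

View pics/a4.png

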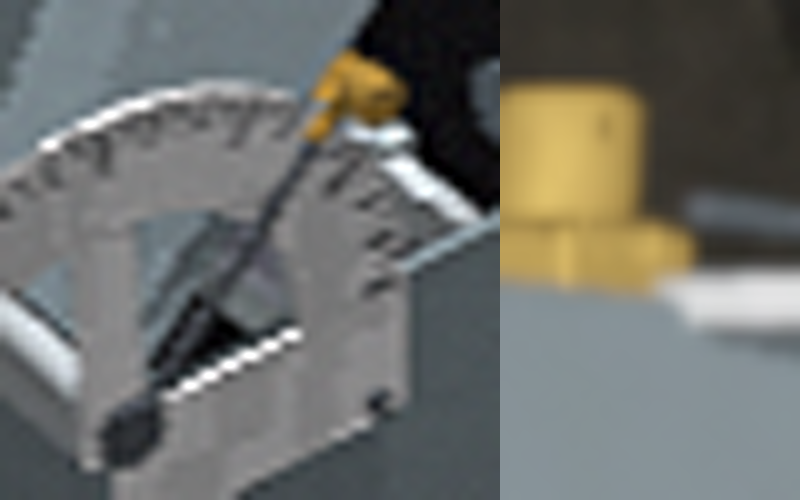

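```bash
python3 -c "
from h import *
print(r.hand_in()); st()"
```

```text
the job is handed in; nothing more can be done
None
the job is handed in; nothing more can be done
```

I handed the job in at about 19 s: the saddle is on the bar, and the gripper is still holding the lid at the index tab.

- **Saddle:** I picked up the bare aluminium one, not the red or yellow ones. I hung it on the bar between the collars and let go. The wrist view afterwards showed it seated, with a gap to each collar. At the end I could see only part of it, through the quadrant's window.
- **Lid:** I swung it down by the handle to about 0.82 rad. The arm's pose did not change over a 1 s hold, with a 40 N grip and about 3–4 N measured on the tool.
- **Pointer:** In the scene picture its tip meets the end of the index tab. Triangulating from two cameras just before the final 0.01 rad adjustment put it about 0.01 rad above the tab. Allowing for the widths of tip and tab, that could have been up to 0.03. I expect the final error to be about 0.02 rad or less.
- **Checks that disagreed:**
  - The absolute lid angle from the arm's pose read about 0.03 rad higher than from the cameras, so I relied on the pointer against the tab in the pictures.
  - The finger opening read 10–11 mm on the 12 mm handle, but it held without slipping.
- **Other objects:** I moved nothing else deliberately. The last pictures show the bench as it was, but I did not measure each item again.

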